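# Fit the gauge ring, sleeve and handle to a rolling pin

### The arm

A 6-joint arm with a two-finger parallel gripper is mounted at the origin on a cart in front of the work surface, level with it; the furniture and walls round the work are solid. World frame = base frame: x ahead of the robot, y to its left, z up, the work surface at z = 0. Lengths are in m, angles in degrees, forces in N, time in s.
With the tool pointing down it reaches from about 0.275 to 0.75 m from the base axis. Payload 10.2 kg.
Tool frame: the origin (TCP) lies at the very end of the fingers, on their centre line; the grasp point (between the pads) lies arm.pinch_z behind it (arm.pinch_z is the distance from the TCP to the grasp point, in m); z points along the fingers, y is the line along which they close (so a half turn about z gives the same grasp; the last joint's range is limited). The gripper opens to 88 mm and grips with 3 to 60 N. Pads are 18 mm wide; open, the fingers measure 123 mm over their backs; the gripper's body (75 mm by 187 mm) begins 45 mm behind the grasp point.
Start: joints at [59.966, 17.928, 85.812, -0, 76.261, -12.8], TCP at [0.156, 0.501, 0.239] pointing down, gripper open.
Joint ranges: [-168.41, 168.41], [-55.51, 124.54], [10.69, 146.95], [-70.63, 250.63], [1, 178], [-165.06, 165.06]. Speed limits (degrees/s): [136.94, 136.94, 172.46, 180, 180, 180].

### API

Orientations are given as [roll, pitch, yaw] about the fixed x, y, z axes, in that order (R = Rz(yaw) Ry(pitch) Rx(roll)).
In Python, from cell import readout, vision, job, arm gives the robot as it stands.
- The arm moves only by the tool drive_tool, never from a script. Its arguments are lists of equal length, an entry for each row: "slide": the shift along the tool's x, y, z scaled (see below), a list of three; "twist": the turn about the tool's z scaled (see below); "hand": the closure, from -1 (fully open) to 1 (shut). In form: {"slide": [[tx, ty, tz], ...], "twist": [twist, ...], "hand": [hand, ...]}. A call has 1 to 8 rows; each row is the pose to reach, as a shift and turn from the pose commanded when the call began, along the tool's axes at that moment, turning the shorter way round; what a row does not reach only later rows make up. The controller multiplies each number of a shift by 0.15 m and each number of a turn by pi rad. A row lasts 1/8 s, in which the tool goes at most 62.5 mm and 10.7 degrees, less where a joint would pass 70% of its speed; a pose out of reach is approached as far as the arm can. A call with a number of a shift or a turn outside -1 to 1 is refused whole. A call with a gripper value outside its range is refused whole. The fingers move at their own pace and stop on an object; "grip_force" is the grip in N (left out, the last holds). Time passes only in rows, so rows that repeat a pose let the fingers close. It gives the time, the measured TCP pose, the force, the opening and the grip force at its end, in the units of the state.
- readout.state(): the state, without advancing time (a new reading comes with each control period).
- vision.snapshot(name): name is "side" or "top" or "wrist"; returns the picture (400x640x3 uint8, red, green, blue); there is no depth.
- vision.camera_info(name): a dict with "vertical_fov" (degrees; the focal length in pixels is half the picture's height over the tangent of half this angle, whatever the lens; pixels are square), "cx", "cy" (the principal point, pixels), "rvec" (rotation vector, rad) and "tvec" (3), from world to camera coordinates, as OpenCV has them. Camera axes: x right, y down, z forward; pixel columns grow to the right and rows downward; lengths in m; the calibration is good to about 2 mm. A picture is of the moment at which its call begins: read the wrist's pose just before it. camera_info takes no time and is no camera call; for the wrist camera it gives the pose at the moment of the call.
- job.hand_in(): hands the job in; it is judged then, once.
The state is a dict: "t": time; "joint_pos": joint angles; "qd": joint speeds; "joint_torque": joint torques, N m; "ee_pos": TCP position; "orientation": TCP orientation; "wrist_force": force on the tool from outside, world axes, zero at the start; "moment": the same for the moment, N m; "opening": finger opening in m; "gripper_force": force on a finger pad.
Only numpy, scipy, OpenCV 4.12 (cv2) and the standard library are available. Lean on these libraries where they do the work, as an engineer would, in place of code of your own. Each camera call takes 0.05 s, during which the arm holds its last target. There are 200 camera calls.

### The job

Finish putting the rolling pin together so that it rolls an even thickness: on its bare axle thread first the gauge ring from the stand that has the same size as the ring already on the pin's other end (the largest), then the sleeve, then the handle with its hole over the axle, each pushed fully home so that no gaps are left. Leave the two spare rings in the stand, and do not knock anything that stands about.

Things in the scene. Friction and masses are not known exactly. Their poses are not given: they have to be found in the camera images.
- rolling_pin: Rolling pin strapped in a dark wooden cradle (fixed). Barrel 44 mm across, 180 mm long, level, axis 80 mm above the worktop along this body's y. Origin on the worktop under the axis; z up. The +y end (left) is complete; at the -y end the barrel ends at y=-75 mm, then a steel ferrule 34 mm across, 30 mm long, then the bare axle. Cradle 90 mm wide, 91 mm high, its near upright ends at y=-49 mm.
- axle_root (a point): Foot of the bare axle: centre of the ferrule's flat end face, against which the ring seats. Axes as rolling_pin: the axle runs from here along -y.
- axle_tip (a point): Free end of the axle, 80 mm from axle_root. The axle is 12 mm across (14 mm in the first 6 mm at the root, then a short cone), its last 8 mm tapering to a 6 mm tip. Axes as rolling_pin.
- ring_home (a point): Where the centre of the fitted ring belongs (5 mm out from axle_root, 1.5 mm below the axis, since parts hang on the axle with 1.5 mm play). Axes as rolling_pin.
- sleeve_home (a point): Where the centre of the fitted sleeve belongs: 23 mm out from axle_root. Axes as rolling_pin.
- handle_home (a point): Where the centre of the fitted handle's mouth belongs: 36 mm out from axle_root, against the sleeve. Axes as rolling_pin.
- ring_stand: Dark wooden stand (fixed), 225 x 78 mm, origin under its middle, z up; three pockets along its x, 60 mm apart. A ring stands in each (which is which varies), foot 34 mm above the worktop, leaning 30 deg, its top towards the stand's -x (about to the robot). Each pocket has a back-rest on the -x side, 60 mm wide, covering the ring up to 34 mm from its foot, and a 10 mm lip on the +x side.
- ring_large_center (a point): Centre of the largest gauge ring, the one to fit: plain metal disc 64 mm across, 10 mm thick, with a round 17 mm hole in the middle. Its x is the ring's axis (in the stand it points away from the robot and 30 deg up); its z lies in the ring's plane and in the stand points up along the lean.
- ring_middle_center (a point): Centre of a spare ring 57 mm across, 10 mm thick, 17 mm hole; axes likewise. Stays in the stand.
- ring_small_center (a point): Centre of a spare ring 50 mm across, 10 mm thick, 17 mm hole; axes likewise. Stays in the stand.
- sleeve: Plain metal eight-sided sleeve, 36 mm across flats, 26 mm long, 15 mm hole right through along its y; either end may go first. Origin at its centre. It lies on a flat on the worktop, axis level.
- handle: Eight-sided light wooden handle, 32 mm across flats, 80 mm long along its y, lying on a flat on the worktop with its axis level. Origin at its middle, on the axis. At its +y end a steel-collared mouth with a 15 mm hole 50 mm deep; the -y end is closed.
- handle_mouth (a point): Centre of the handle's mouth, 40 mm along +y from the handle's middle. Axes as handle; the hole opens to +y.
- timer: White kitchen timer, 66 mm across, 46 mm high; bystander. Origin under its middle.
- salt_shaker: Glass salt shaker, 44 mm across, 90 mm high; bystander. Origin under its middle.
- tin_small: Small tin, 58 mm across, 72 mm high; bystander. Origin under its middle.
- matchbox: Matchbox, 36 x 56 x 17 mm; bystander. Origin under its middle.
- teaspoon: Teaspoon, 132 mm long; bystander. Origin under its middle.
- oil_bottle: Tall clear bottle of frying oil with a red cap, 60 mm across, 262 mm high, standing between the stand and the pin; bystander, in the way of a low straight path. Origin under its middle.
Things that resemble listed ones, but are neither listed nor needed, are in the scene too. Leave any purple look-alike of the part that bears ring_large_center alone.

How it is judged:
By the outcome, as a careful person would: the job done as asked, in the order asked, and still so for the second after the job is handed in, with the robot touching nothing.
It also fails if it takes over 67 s, if anything falls off the work surface, if the arm or the gripper's body presses on something with over 40 N, if the wrist force passes 120 N, or if a joint passes its speed limit or range.

## Working session

There is one attempt and no reset: what is moved stays moved. The work goes in short steps, Python scripts to look and compute and a tool call to move; the robot and the scene stay as the last step left them, time stands still between calls to the robot, and variables do not carry over. Pictures are saved under pics/ and viewed, at most 10 in all, crops included, and the job is handed in when it is done.

Besides the shell and the picture viewer there is one more tool, called after "Emit:" as name(argument=value, ...) on one line, values as JSON. drive_tool: Moves the arm, as the interface text tells. Its arguments: {"type":"object","properties":{"slide":{"type":"array","items":{"type":"array","items":{"type":"number"}}},"twist":{"type":"array","items":{"type":"number"}},"hand":{"type":"array","items":{"type":"number"}},"grip_force":{"type":"number"}},"required":["slide","twist","hand"]}

```bash
ls; mkdir -p pics
python3 - <<'E'
from cell import readout, vision, job, arm
import cv2
print(readout.state()); print(arm.pinch_z)
for n in ("side","top"):
    print(n, vision.camera_info(n))
    im=vision.snapshot(n); cv2.imwrite(f"pics/{n}_raw.png",im[:,:,::-1])
    cv2.imwrite(f"pics/{n}0.png",cv2.resize(im[:,:,::-1],(800,500),interpolation=cv2.INTER_CUBIC))
E
```

```text
pics
{'t': 0.0, 'joint_pos': array([ 5.99656094e+01,  1.79586710e+01,  8.58511366e+01, -1.77908040e-03,
        7.62620280e+01, -1.28003449e+01]), 'qd': array([-0.05973235,  0.09857298, -0.02170836, -0.08067662,  0.10657695,
        0.01456175]), 'joint_torque': array([ 1.01599198e-03, -4.02219737e+01, -2.52264136e+01,  6.94544613e-02,
        3.53826920e-02, -8.83206894e-05]), 'ee_pos': array([0.15544659, 0.50121211, 0.23818685]), 'orientation': array([-1.79929567e+02, -1.42307761e-02,  1.62766369e+02]), 'wrist_force': array([-0.2060686 ,  0.60807143, -0.64236623]), 'moment': array([-0.05478313,  0.02648711, -0.00108059]), 'gripper_force': 0.0, 'opening': 0.08805533825887922}
0.0187
side {'vertical_fov': 52.05240834169041, 'cx': 329.15485108728876, 'cy': 202.64322661519617, 'rvec': array([ 0.14575179, -2.62866102,  1.65523876]), 'tvec': array([0.53143279, 0.15371909, 1.0998547 ])}
top {'vertical_fov': 55.85269670386779, 'cx': 322.6286036992529, 'cy': 201.54304469345632, 'rvec': array([ 2.12510239, -2.08665459,  0.23542608]), 'tvec': array([-0.11140901,  0.53942993,  1.14635208])}
```

View pics/side0.png

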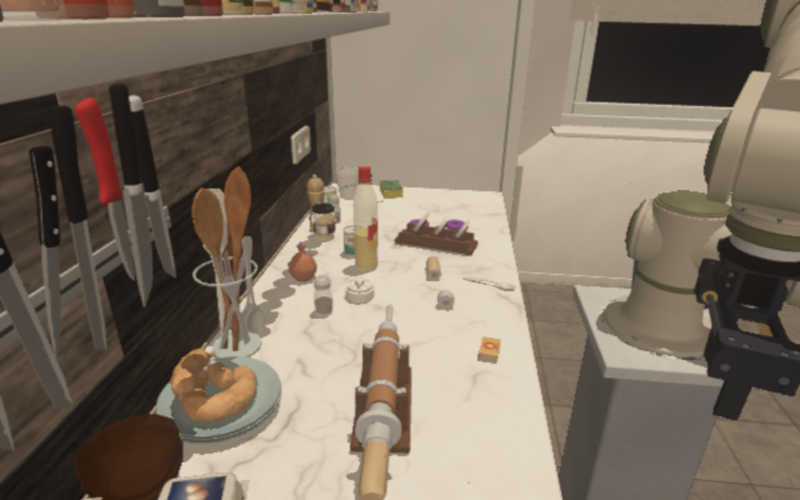

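View pics/top0.png

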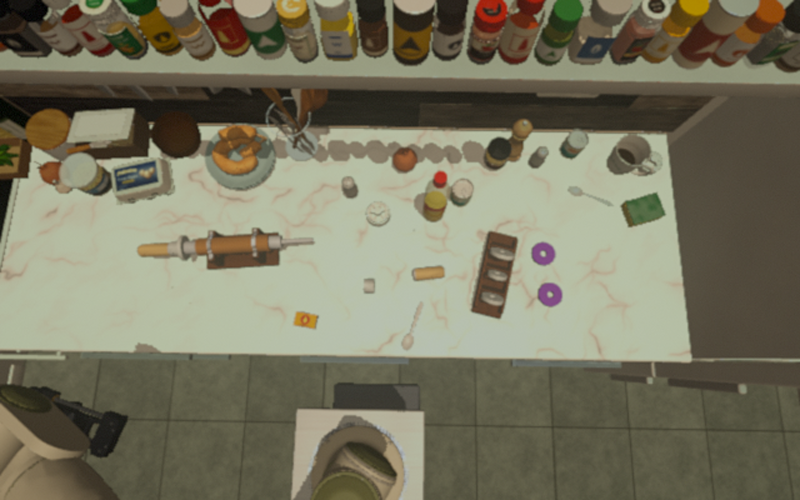

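```bash
cat > h.py <<'E'
import numpy as np, cv2
from cell import readout, vision, arm
def cam(info):
    f=200/np.tan(np.radians(info["vertical_fov"]/2)); R=cv2.Rodrigues(np.array(info["rvec"]))[0]
    return np.array([[f,0,info["cx"]],[0,f,info["cy"]],[0,0,1]]),R,np.array(info["tvec"])
def ray(info,px):
    K,R,t=cam(info); d=R.T@np.linalg.inv(K)@np.array([px[0],px[1],1.]); return -R.T@t, d/np.linalg.norm(d)
def onz(info,px,z):
    c,d=ray(info,px); return c+d*(z-c[2])/d[2]
def tri(obs):
    A=np.zeros((3,3));b=np.zeros(3)
    rs=[ray(i,p) for i,p in obs]
    for c,d in rs: M=np.eye(3)-np.outer(d,d);A+=M;b+=M@c
    x=np.linalg.solve(A,b); return x,max(np.linalg.norm((np.eye(3)-np.outer(d,d))@(x-c)) for c,d in rs)
def proj(info,P):
    K,R,t=cam(info); p=K@(R@np.array(P)+t); return p[:2]/p[2]
def delta(goal,yaw=None):
    "shift in tool axes, in units"
    from scipy.spatial.transform import Rotation as Ro
    s=readout.state(); R=Ro.from_euler('xyz',s['orientation'],degrees=True).as_matrix()
    return (R.T@(np.array(goal)-s['ee_pos'])/0.15).round(3)
def grab(name):
    i=vision.camera_info("wrist"); s=readout.state(); im=vision.snapshot("wrist")[:,:,::-1].copy()
    cv2.imwrite(f"pics/{name}.png",im); import pickle; pickle.dump((i,s),open(f"pics/{name}.pkl","wb")); return im,i
def load(name):
    import pickle; return cv2.imread(f"pics/{name}.png"),pickle.load(open(f"pics/{name}.pkl","rb"))[0]
E
python3 - <<'E'
from h import *
t=vision.camera_info("top"); 
for n,p,z in [("tip",(313,241),.08),("root",(285,242),.08),("pinfar",(180,246),.08),("r1",(502,253),.062),("r2",(497,274),.062),("r3",(492,298),.062),("sleeve",(369,286),.018),("handL",(412,274),.016),("handR",(444,272),.016),("bottle",(434,212),0),("bottletop",(440,178),.262),("spoon",(412,325),0),("timer",(377,213),.046),("salt",(349,185),.09),("match",(306,320),.017)]:
    print(n,onz(t,np.array(p)/1.25,z).round(3))
w=vision.camera_info("wrist"); print(w, ray(w,(320,200)))
im,_=grab("w0")
E
```

```text
tip [0.561 0.127 0.08 ]
root [0.557 0.197 0.08 ]
pinfar [0.542 0.46  0.08 ]
r1 [ 0.543 -0.354  0.062]
r2 [ 0.488 -0.339  0.062]
r3 [ 0.427 -0.325  0.062]
sleeve [ 0.458 -0.014  0.018]
handL [ 0.492 -0.125  0.016]
handR [ 0.499 -0.21   0.016]
bottle [ 0.668 -0.184  0.   ]
bottletop [ 0.664 -0.179  0.262]
spoon [ 0.361 -0.128  0.   ]
timer [ 0.648 -0.03   0.046]
salt [0.708 0.041 0.09 ]
match [0.367 0.145 0.017]
{'vertical_fov': 60.044459184044364, 'cx': 323.81178710640387, 'cy': 205.5386125173702, 'rvec': array([-2.32745626, -1.71750651, -0.25450925]), 'tvec': array([-0.52466748, -0.04042728,  0.39055794])} (array([0.08319923, 0.52375476, 0.3849736 ]), array([ 0.25997036, -0.09262968, -0.96116344]))
```

Emit:
drive_tool(slide=[[-0.3,-0.15,-0.2],[-0.6,-0.3,-0.4],[-0.9,-0.47,-0.4],[-0.9,-0.47,-0.4],[-0.9,-0.47,-0.4],[-0.9,-0.47,-0.4],[-0.9,-0.47,-0.4],[-0.9,-0.47,-0.4]], twist=[0.404,0.404,0.404,0.404,0.404,0.404,0.404,0.404], hand=[-1,-1,-1,-1,-1,-1,-1,-1])

```text
t: 1.15
ee_pos: [0.2636, 0.394, 0.2986]
orientation: [-180.0, 0.0, 90.1]
wrist_force: [0.6, -0.2, -0.8]
opening: 0.0882
gripper_force: 0.0
```

Emit:
drive_tool(slide=[[-0.5,0.3,0],[-1,0.6,0],[-1,0.6,0]], twist=[0,0,0], hand=[-1,-1,-1])

```text
t: 1.52
ee_pos: [0.3544, 0.2424, 0.2987]
orientation: [180.0, 0.0, 90.2]
wrist_force: [0.5, 0.9, 0.4]
opening: 0.0879
gripper_force: 0.0
```

Emit:
drive_tool(slide=[[-0.5,0.2,0],[-1,0.4,0],[-1,0.4,0],[-1,0.4,0]], twist=[0,0,0,0], hand=[-1,-1,-1,-1])

```text
t: 2.02
ee_pos: [0.4144, 0.0925, 0.2985]
orientation: [-180.0, 0.0, 90.0]
wrist_force: [0.3, 0.7, 0.1]
opening: 0.0879
gripper_force: 0.0
```

```bash
python3 -c "
from h import *
grab('w1')"
```

Emit:
drive_tool(slide=[[-0.5,0,0],[-1,0,0],[-1,0,0],[-1,0,0]], twist=[0,0,0,0], hand=[-1,-1,-1,-1])

```text
t: 2.58
ee_pos: [0.4139, -0.0558, 0.2986]
orientation: [-180.0, -0.0, 90.1]
wrist_force: [0.5, 0.2, 0.3]
opening: 0.0881
gripper_force: 0.0
```

```bash
python3 -c "
from h import *
grab('w2')"
```

Emit:
drive_tool(slide=[[-0.5,0,0],[-1,0,0],[-1,0,0],[-1,0,0]], twist=[0,0,0,0], hand=[-1,-1,-1,-1])

```text
t: 3.12
ee_pos: [0.4145, -0.2053, 0.2984]
orientation: [-180.0, -0.0, 90.1]
wrist_force: [0.3, 0.2, 0.0]
opening: 0.0881
gripper_force: 0.0
```

```bash
python3 -c "
from h import *
im,_=grab('w3')
a,_=load('w1');b,_=load('w2')
r=lambda i:cv2.resize(i,(400,250))
cv2.imwrite('pics/m1.png',np.vstack([np.hstack([r(a),r(b)]),np.hstack([r(im),r(im)*0])]))
"
```

```text
(no output)
```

View pics/m1.png

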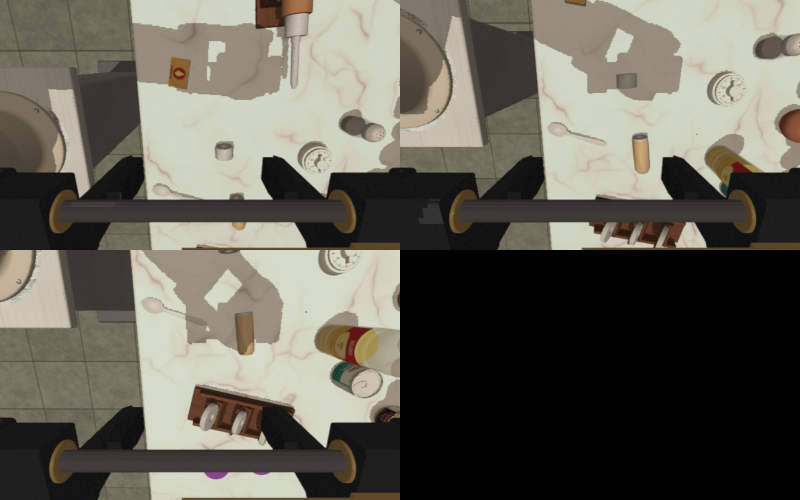

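Emit:
drive_tool(slide=[[-0.4,0.4,0],[-0.67,0.4,0],[-0.67,0.4,0]], twist=[0,0,0], hand=[-1,-1,-1])

```text
t: 3.55
ee_pos: [0.4753, -0.3064, 0.2974]
orientation: [-179.9, -0.1, 90.1]
wrist_force: [-0.1, 0.3, 0.6]
opening: 0.088
gripper_force: 0.0
```

Run:
```python
from h import *
w4,_=grab('w4')
w1,_=load('w1');w2,_=load('w2');w3,_=load('w3')
def c(im,x,y,w,h,s): return cv2.resize(im[y:y+h,x:x+w],(w*s,h*s),interpolation=cv2.INTER_CUBIC)
# w4 stand x2 (400x300), handle etc
top=np.hstack([c(w4,170,20,400,150,2)])
bot=np.hstack([c(w1,420,10,100,150,2),c(w1,330,210,50,50,4)[:, :],]) if 0 else None
A=c(w1,430,0,80,150,2)   #160x300
B=c(w1,325,210,60,75,4)  #240x300
C=c(w2,365,195,50,100,3) #150x300
D=c(w3,360,85,62,100,3)  #186x300
row=np.hstack([A,B,C,D]); row=np.hstack([row,np.zeros((300,800-row.shape[1],3),np.uint8)])
cv2.imwrite('pics/m2.png',np.vstack([top,row]))
```

```text
(no output)
```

View pics/m2.png

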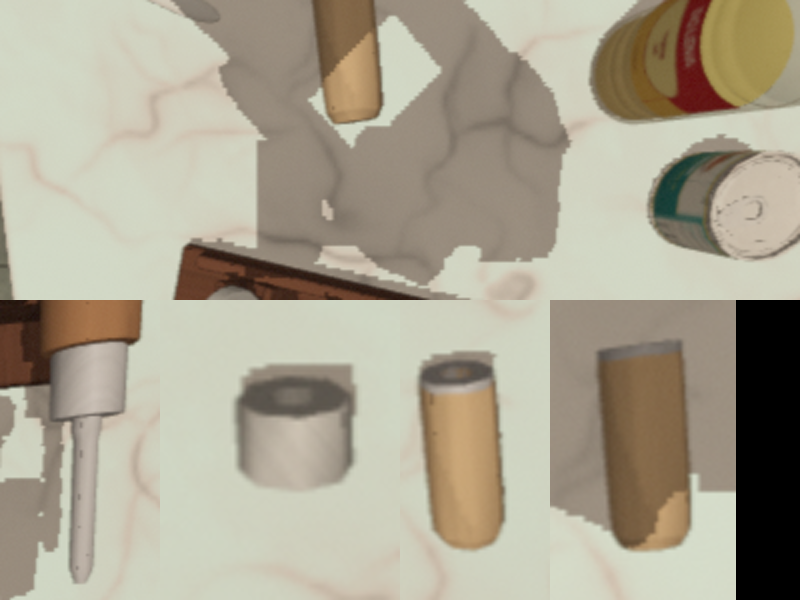

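Run:
```python
from h import *
w4,_=load('w4');w3,_=load('w3')
def c(im,x,y,w,h,s): return cv2.resize(im[y:y+h,x:x+w],(w*s,h*s),interpolation=cv2.INTER_CUBIC)
A=c(w4,240,120,260,100,3)
B=c(w3,290,200,260,100,3)
cv2.imwrite('pics/m3.png',np.vstack([A,B]))
```

```text
(no output)
```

View pics/m3.png

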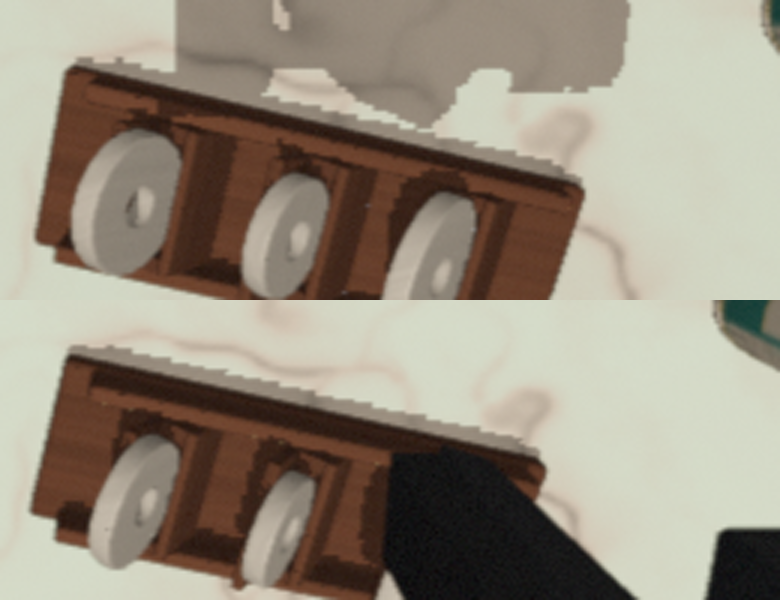

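Emit:
drive_tool(slide=[[-0.15,0.3,0.2],[-0.3,0.43,0.5],[-0.3,0.43,0.5],[-0.3,0.43,0.5]], twist=[0.04,0.078,0.078,0.078], hand=[-1,-1,-1,-1])

```text
t: 4.1
ee_pos: [0.5392, -0.3495, 0.226]
orientation: [179.9, 0.1, 76.2]
wrist_force: [-1.4, 0.3, -0.3]
opening: 0.0885
gripper_force: 0.0
```

Run:
```python
from h import *
w5,_=grab('w5');w4,_=load('w4')
def c(im,x,y,w,h,s): return cv2.resize(im[y:y+h,x:x+w],(w*s,h*s),interpolation=cv2.INTER_CUBIC)
A=c(w5,200,80,200,200,3)[:,:500]; B=c(w4,350,165,75,120,4)
B=np.vstack([B,np.zeros((120,300,3),np.uint8)])
cv2.imwrite('pics/m4.png',np.hstack([A,B]))
```

```text
(no output)
```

View pics/m4.png

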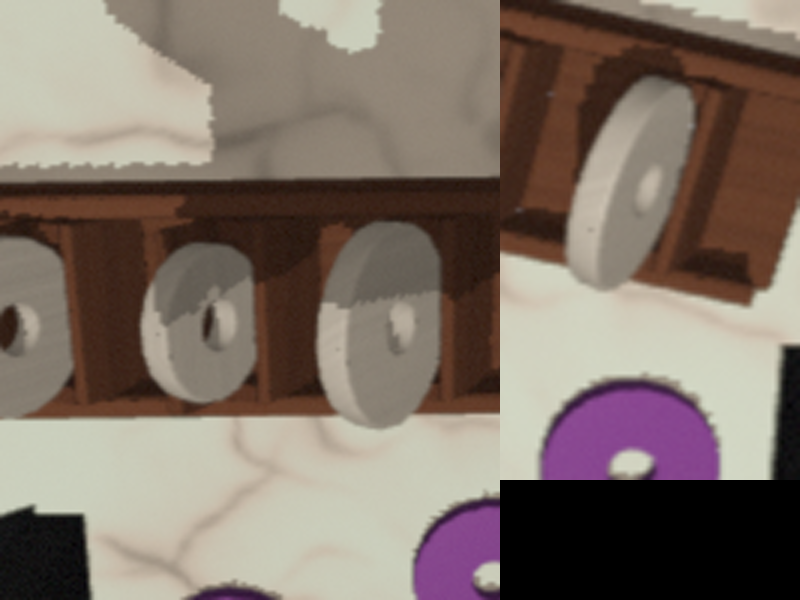

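Run:
```python
from h import *
_,i5=load('w5');_,i4=load('w4');_,i1=load('w1');_,i2=load('w2');_,i3=load('w3')
f,e=tri([(i5,(334,189)),(i4,(387.2,212.7))]); print("face",f.round(4),e)
a=np.radians(-13.8); ax=np.array([np.cos(a)*np.cos(np.pi/6),np.sin(a)*np.cos(np.pi/6),.5]); c=f-ax*.005
up=np.array([-np.cos(a)*.5,-np.sin(a)*.5,np.cos(np.pi/6)])
print("centre",c.round(4),"top",(c+.032*up).round(4),"foot",(c-.032*up).round(4))
# predicted projection using text height: centre z
for nm,i in (("w5",i5),("w4",i4)):
    print(nm,[proj(i,p).round(1) for p in (c,c+.032*up+.005*ax,c+.032*up-.005*ax,c-.032*up+.005*ax)])
print("sleeve face+hole",onz(i1,(358.2,233.7),.018).round(4))
print("handle mouth",tri([(i2,(365+(458-400)/3,195+(372-300)/3)),(i3,(360+(640-550)/3,85+(350-300)/3))]), "end",tri([(i2,(365+(468-400)/3,195+(545-300)/3)),(i3,(360+(650-550)/3,85+(545-300)/3))]))
print("tip",onz(i1,(470,140.5),.08).round(4),"root",onz(i1,(473.5,59),.08).round(4))
```

```text
face [ 0.5477 -0.3542  0.0658] 1.7108461663091988e-05
centre [ 0.5435 -0.3532  0.0633] top [ 0.5279 -0.3493  0.091 ] foot [ 0.559  -0.357   0.0356]
w5 [array([329.2, 188.3]), array([315.9, 197.2]), array([305.8, 195.6]), array([349.3, 182.1])]
w4 [array([383.2, 211.2]), array([377.4, 217.3]), array([369. , 213.9]), array([395.7, 208.7])]
sleeve face+hole [ 0.4596 -0.001   0.018 ]
handle mouth (array([ 0.49388827, -0.13108387,  0.01053253]), np.float64(0.0003271922859550335)) end (array([ 0.49927089, -0.20681604,  0.02829776]), np.float64(0.0004802565632106423))
tip [0.5664 0.1279 0.08  ] root [0.5601 0.2066 0.08  ]
```

Emit:
drive_tool(slide=[[-0.017,-0.041,0],[-0.017,-0.041,0.2],[-0.017,-0.041,0.3],[-0.017,-0.041,0.4],[-0.017,-0.041,0.5],[-0.017,-0.041,0.6],[-0.017,-0.041,0.7],[-0.017,-0.041,0.7]], twist=[0,0,0,0,0,0,0,0], hand=[0,0,0,0,0,0,0,0], grip_force=20)

```text
t: 5.15
ee_pos: [0.5317, -0.3518, 0.1173]
orientation: [-179.9, -0.1, 76.0]
wrist_force: [1.1, -0.3, 0.2]
opening: 0.0441
gripper_force: 0.0
```

Run:
```python
from h import *
w6,i=grab('w6')
print(readout.state()['ee_pos'],readout.state()['opening'],delta((.5326,-.3505,.076)))
cv2.imwrite('pics/m5.png',cv2.resize(w6[60:360,120:520],(800,600),interpolation=cv2.INTER_CUBIC))
```

```text
[ 0.53207037 -0.3521265   0.11835851] 0.04396640557047516 [0.011 0.001 0.282]
```

View pics/m5.png

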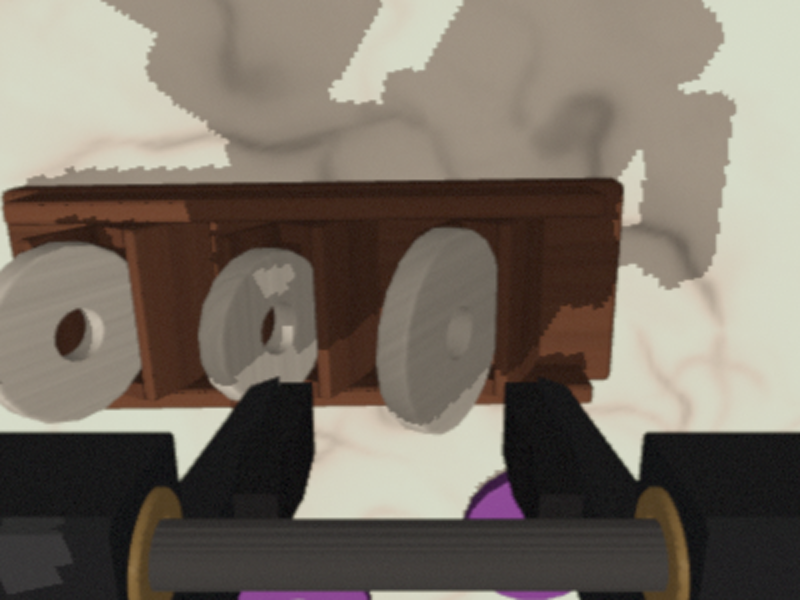

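Emit:
drive_tool(slide=[[0.01,0,0.14],[0.01,0,0.28],[0.01,0,0.28],[0.01,0,0.28],[0.01,0,0.28],[0.01,0,0.28]], twist=[0,0,0,0,0,0], hand=[0,0,0,0.4,1,1], grip_force=20)

```text
t: 5.95
ee_pos: [0.5326, -0.3509, 0.0774]
orientation: [180.0, 0.0, 76.0]
wrist_force: [0.6, 0.0, 1.6]
opening: 0.0162
gripper_force: 6.2
```

Emit:
drive_tool(slide=[[0,0,-0.05],[0,0,-0.1],[0,0,-0.15],[0,0,-0.2],[0,0,-0.25],[0,0,-0.25]], twist=[0,0,0,0,0,0], hand=[1,1,1,1,1,1])

```text
t: 6.7
ee_pos: [0.5325, -0.3508, 0.1148]
orientation: [180.0, 0.0, 76.0]
wrist_force: [-0.1, -1.0, -0.9]
opening: 0.0099
gripper_force: 20.0
```

Emit:
drive_tool(slide=[[0,0,-0.3],[0,0,-0.57],[0.2,-0.2,-0.57],[0.45,-0.47,-0.57],[0.71,-0.74,-0.57],[0.71,-0.74,-0.57]], twist=[0,0,0,0,0,0], hand=[1,1,1,1,1,1])

```text
t: 7.45
ee_pos: [0.4488, -0.2178, 0.1996]
orientation: [-179.9, -0.1, 76.1]
wrist_force: [0.4, -0.4, -1.6]
opening: 0.01
gripper_force: 20.0
```

Emit:
drive_tool(slide=[[0.3,-0.07,0],[0.62,-0.15,0],[0.94,-0.23,0],[0.94,-0.23,0]], twist=[0,0,0,0], hand=[1,1,1,1])

```text
t: 7.95
ee_pos: [0.4515, -0.0736, 0.1999]
orientation: [180.0, -0.0, 76.2]
wrist_force: [-0.1, -0.5, -0.2]
opening: 0.0099
gripper_force: 20.0
```

Emit:
drive_tool(slide=[[0.3,0,0],[0.6,0,0],[0.91,-0.09,0],[0.91,-0.09,0],[0.91,-0.09,0],[0.91,-0.09,0],[0.91,-0.09,0],[0.91,-0.09,0]], twist=[0.05,0.1,0.15,0.2,0.25,0.3,0.35,0.404], hand=[1,1,1,1,1,1,1,1])

```text
t: 8.95
ee_pos: [0.472, 0.0591, 0.1996]
orientation: [180.0, -0.0, 2.9]
wrist_force: [-0.3, -0.8, -0.5]
opening: 0.0098
gripper_force: 20.0
```

Emit:
drive_tool(slide=[[0,0,0.3],[0,0,0.6],[0,0,0.85],[0,0,0.93],[0,0,0.96],[0,0,0.96]], twist=[0,0,0,0,0,0], hand=[1,1,1,1,1,1])

```text
t: 9.7
ee_pos: [0.4719, 0.06, 0.0566]
orientation: [180.0, -0.1, 3.3]
wrist_force: [-0.3, -0.0, -0.3]
opening: 0.0096
gripper_force: 20.0
```

Emit:
drive_tool(slide=[[0,0,0.013],[0,0,0.013]], twist=[0,0], hand=[1,1])

```text
t: 9.95
ee_pos: [0.4713, 0.0603, 0.0542]
orientation: [180.0, -0.1, 3.3]
wrist_force: [0.6, 0.4, -0.7]
opening: 0.0099
gripper_force: 20.0
```

Emit:
drive_tool(slide=[[0,0,0.013],[0,0,0.013]], twist=[0,0], hand=[1,1])

```text
t: 10.2
ee_pos: [0.4723, 0.06, 0.0535]
orientation: [179.9, -0.2, 3.3]
wrist_force: [-1.7, -1.1, 14.0]
opening: 0.01
gripper_force: 20.0
```

Emit:
drive_tool(slide=[[0,0,-0.4],[0,0,-0.8],[0,0,-0.98],[0,0,-0.98]], twist=[0,0,0,0], hand=[1,1,1,1])

```text
t: 10.7
ee_pos: [0.4717, 0.0603, 0.2004]
orientation: [180.0, -0.2, 3.3]
wrist_force: [0.2, -0.1, -1.0]
opening: 0.0098
gripper_force: 20.0
```

Run:
```python
from h import *
w,i=grab('w7'); print(readout.state()['ee_pos'])
for y in (.128,.2066): print(proj(i,(.563,y,.08)))
w1,_=load('w1')
u,v=proj(i,(.563,.165,.08)).astype(int); print(u,v)
def c(im,x,y,w,h,s): return cv2.resize(im[y:y+h,x:x+w],(w*s,h*s),interpolation=cv2.INTER_CUBIC)
x0,y0=max(0,u-70),max(0,v-100); x0=min(x0,500);y0=min(y0,200)
A=c(w,x0,y0,140,200,3); B=c(w1,430,0,90,150,4); print(x0,y0)
cv2.imwrite('pics/m6.png',np.hstack([A,B]))
```

```text
[0.47098059 0.06037396 0.19866768]
[237.69092404  71.70946523]
[128.05347592  64.83135755]
186 68
116 0
```

View pics/m6.png

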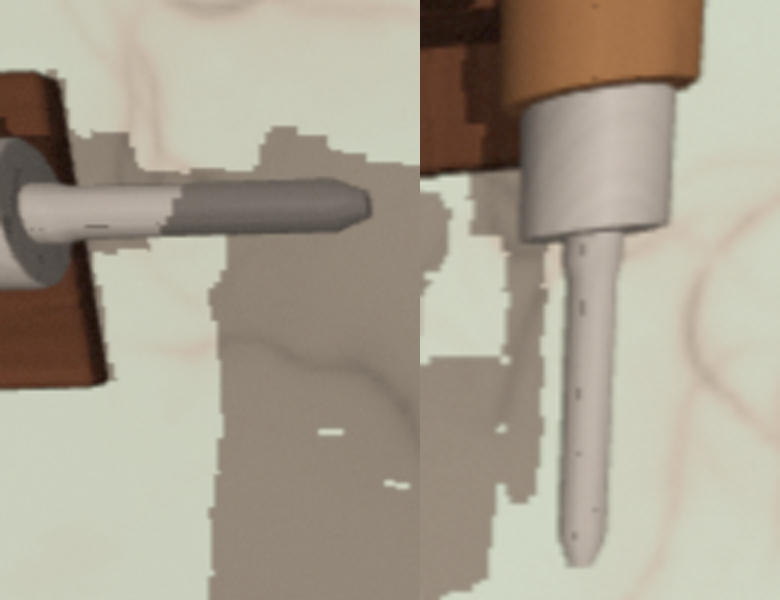

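Run:
```python
from h import *
_,i7=load('w7');_,i1=load('w1')
print("tip",tri([(i7,(238,68.7)),(i1,(470,140.5))])); print("root",tri([(i7,(129.3,71.2)),(i1,(473.5,58.5))]))
def plane(i,a,b):
    c,d1=ray(i,a);_,d2=ray(i,b);n=np.cross(d1,d2);return n/np.linalg.norm(n),c
n7,c7=plane(i7,(116+100,206.5/3),(116+100/3,71)); n1,c1=plane(i1,(471.1,125),(473.25,70))
for y in (.128,.165,.205):
    A=np.array([n7,n1,[0,1,0]]);print(np.linalg.solve(A,[n7@c7,n1@c1,y]).round(4))
t=vision.camera_info("top")
for n,P in (("tip",(.566,.128,.08)),("root",(.5605,.206,.08))):print(n,proj(t,P))
```

```text
tip (array([0.56530115, 0.12774221, 0.08172507]), np.float64(0.0005341583564150817))
root (array([0.55926611, 0.20658127, 0.08026322]), np.float64(0.0007342459357932252))
[0.565  0.128  0.0848]
[0.5616 0.165  0.0853]
[0.558  0.205  0.0858]
tip [250.14555882 191.21865266]
root [225.32796526 192.45635111]
```

Emit:
drive_tool(slide=[[0.3,-0.12,0],[0.65,-0.26,0],[0.65,-0.26,0.2],[0.65,-0.26,0.45],[0.65,-0.26,0.65],[0.65,-0.26,0.65]], twist=[-0.006,-0.006,-0.006,-0.006,-0.006,-0.006], hand=[1,1,1,1,1,1])

```text
t: 11.5
ee_pos: [0.5643, 0.1049, 0.0979]
orientation: [-180.0, 0.4, 4.4]
wrist_force: [0.2, -0.2, 0.1]
opening: 0.0096
gripper_force: 20.0
```

Run:
```python
from h import *
w,i=grab('w8'); s=readout.state();print(s['ee_pos'],s['orientation'])
si=vision.camera_info("side");S=vision.snapshot("side")[:,:,::-1]
tp=vision.camera_info("top");T=vision.snapshot("top")[:,:,::-1]
p=s['ee_pos']+[0,0,-.0215]; 
for ci in (si,tp,i): print(proj(ci,p).round(1),proj(ci,(.5655,.128,.08)).round(1))
def c(im,P,w,h,sc):
    x,y=(np.array(P)-[w/2,h/2]).astype(int); x=max(x,0);y=max(y,0);print(x,y); return cv2.resize(im[y:y+h,x:x+w],(w*sc,h*sc),interpolation=cv2.INTER_CUBIC)
A=c(S,proj(si,p),50,60,8); B=c(T,proj(tp,p),50,60,8)
cv2.imwrite('pics/m7.png',np.hstack([A,B]))
```

```text
[0.56541522 0.1048436  0.0999772 ] [-179.98366317    0.18810628    4.36379493]
[313.2 240.1] [311.9 244.4]
[257.5 191.6] [250.1 191.4]
[324.1 247.8] [279.3 245.6]
288 210
232 161
```

View pics/m7.png

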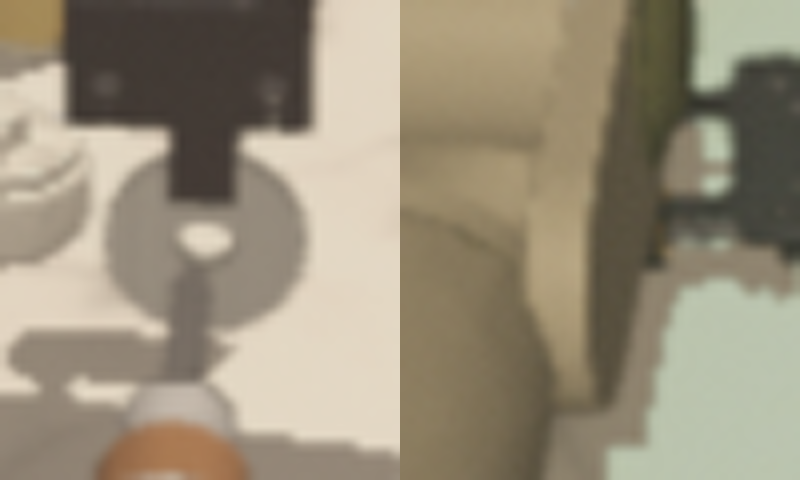

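Emit:
drive_tool(slide=[[0.008,0,0],[0.008,0,0]], twist=[0,0], hand=[1,1])

```text
t: 11.9
ee_pos: [0.5677, 0.1049, 0.102]
orientation: [180.0, -0.1, 4.4]
wrist_force: [-0.1, 0.2, -0.4]
opening: 0.0096
gripper_force: 20.0
```

Run:
```python
from h import *
s=[readout.state() for _ in range(3)]
print([x['ee_pos'].round(4) for x in s])
si=vision.camera_info("side"); a=proj(si,(.5655,.128,.08))
for d in ((0.001,0,0),(0,.001,0),(0,0,.001)): print((proj(si,np.array((.5655,.128,.08))+d)-a)*8)
S=vision.snapshot("side")[:,:,::-1]; cv2.imwrite('pics/s9.png',S)
g=S[210:270,288:338]
# hole centroid: bright blob near expected
hsv=g.astype(int); br=g.min(axis=2)
print(br[24:36,18:34])
```

```text
[array([0.5677, 0.1049, 0.102 ]), array([0.5677, 0.1049, 0.102 ]), array([0.5677, 0.1049, 0.102 ])]
[-3.27057907 -0.23123036]
[-0.44186108  1.71872105]
[ 0.01590202 -2.82704569]
[[124 117  99  85  83  80  73  72  71  73  88 111 123 124 124 124]
 [125 123 120 117 116 116 116 115 115 116 116 121 124 124 124 124]
 [125 124 125 124 126 130 133 130 128 124 124 123 124 125 124 124]
 [125 124 125 134 151 168 178 171 159 133 124 123 124 124 124 124]
 [125 124 126 151 183 190 193 191 184 160 129 124 124 124 124 124]
 [126 124 120 134 173 192 195 195 192 173 134 124 124 124 123 124]
 [125 123 118 116 146 180 190 190 181 151 123 123 124 124 123 124]
 [125 124 121 112 115 131 138 137 131 119 119 123 124 123 123 123]
 [125 124 124 119 113 108 106 108 111 117 122 123 124 124 123 124]
 [125 125 124 122 114 105 102 110 119 122 123 123 124 124 124 123]
 [124 124 123 118 108 100 100 106 117 121 122 123 124 124 123 123]
 [124 124 121 110 100  98  98 103 113 122 123 123 124 124 123 123]]
```

Emit:
drive_tool(slide=[[0,-0.08,0],[0,-0.16,0],[0,-0.24,0],[0,-0.3,0],[0,-0.3,0]], twist=[0,0,0,0,0], hand=[1,1,1,1,1])

```text
t: 12.58
ee_pos: [0.5638, 0.1506, 0.1013]
orientation: [180.0, 0.0, 4.4]
wrist_force: [0.7, 0.3, -0.8]
opening: 0.0098
gripper_force: 20.0
```

Run:
```python
from h import *
s=readout.state();print(s['ee_pos'],s['wrist_force'],s['moment'])
```

```text
[0.56380995 0.15057385 0.10128916] [ 0.69440366  0.25876288 -0.77042041] [-0.04482128  0.17484174 -0.0049874 ]
```

Emit:
drive_tool(slide=[[0,-0.1,0],[0,-0.2,0],[0,-0.28,0],[0,-0.31,0],[0,-0.31,0]], twist=[0,0,0,0,0], hand=[1,1,1,1,1])

```text
t: 13.2
ee_pos: [0.5603, 0.1964, 0.1013]
orientation: [180.0, 0.0, 4.4]
wrist_force: [-0.2, -0.7, -0.8]
opening: 0.0097
gripper_force: 20.0
```

Emit:
drive_tool(slide=[[0,-0.015,0],[0,-0.025,0],[0,-0.025,0]], twist=[0,0,0], hand=[1,1,1])

```text
t: 13.58
ee_pos: [0.5601, 0.1999, 0.1013]
orientation: [180.0, 0.0, 4.4]
wrist_force: [-0.6, 0.9, -0.6]
opening: 0.0095
gripper_force: 20.0
```

Emit:
drive_tool(slide=[[0,-0.01,0],[0,-0.02,0],[0,-0.02,0]], twist=[0,0,0], hand=[1,1,1])

```text
t: 13.95
ee_pos: [0.56, 0.2021, 0.1014]
orientation: [179.9, 0.0, 4.4]
wrist_force: [-0.7, -4.9, 0.6]
opening: 0.0099
gripper_force: 20.0
```

Emit:
drive_tool(slide=[[0,-0.008,0],[0,-0.01,0],[0,-0.01,0],[0,-0.01,0]], twist=[0,0,0,0], hand=[1,1,1,1])

```text
t: 14.45
ee_pos: [0.56, 0.2023, 0.1014]
orientation: [179.8, 0.0, 4.4]
wrist_force: [0.2, -11.4, 1.1]
opening: 0.0096
gripper_force: 20.0
```

Emit:
drive_tool(slide=[[0,0,0],[0,0,0],[0,0,0],[0,0,-0.2],[0,0,-0.5],[0,0,-0.8],[0,0,-0.9],[0,0,-0.9]], twist=[0,0,0,0,0,0,0,0], hand=[0.7,0.6,0.6,0.6,0.6,0.6,0.6,0.6])

```text
t: 15.45
ee_pos: [0.5597, 0.2046, 0.2361]
orientation: [-180.0, -0.0, 4.4]
wrist_force: [0.3, -0.0, 0.2]
opening: 0.0177
gripper_force: 0.0
```

Run:
```python
from h import *
from scipy.optimize import minimize
w1,i1=load('w1'); x0,y0=320,205; g=w1[y0:y0+85,x0:x0+75].astype(np.int32)
print(g[2,2],g[40,40],g[28,38],g[10,60])
bg=np.median(g.reshape(-1,3),axis=0); d=np.abs(g-bg).sum(2); print(bg)
for r in range(10,60,4): print(r,d[r,15:56:2])
```

```text
[191 209 207] [174 190 199] [102 113 121] [196 214 208]
[191. 210. 207.]
10 [2. 1. 3. 1. 2. 0. 3. 0. 0. 3. 2. 2. 1. 1. 3. 2. 0. 2. 5. 6. 8.]
14 [1. 1. 1. 3. 0. 1. 2. 1. 1. 1. 1. 1. 1. 1. 2. 2. 1. 2. 1. 3. 4.]
18 [2. 1. 0. 0. 1. 1. 0. 0. 2. 2. 1. 3. 0. 0. 1. 0. 2. 2. 2. 3. 5.]
22 [  0.   1.   1.   0.   0.   2.  91. 154. 184. 196. 193. 193. 198. 198.
 197. 200. 199. 197. 195.  48.   2.]
26 [  1.   2.   3.   0.   0. 111. 309. 343. 353. 355. 352. 346. 344. 347.
 354. 356. 348. 303. 210. 152.   4.]
30 [  1.   1.   2.   2.  84. 334. 355. 354. 359. 348. 297. 280. 283. 310.
 345. 353. 351. 349. 295. 207.   7.]
34 [  5.   1.   1.   1.  91. 278. 188. 147. 144. 122. 125. 148. 209. 154.
  88.  96. 116. 142. 272.  79.   1.]
38 [  5.   3.   2.   1.  50. 259. 186. 125. 103.  89.  75.  47.  36.  50.
  79.  93. 116. 142. 241.  63.   3.]
42 [  7.   6.   3.   2.   9. 239. 175. 127.  99.  70.  60.  60.  52.  56.
  80.  99. 133. 155. 243. 119.   3.]
46 [  3.   3.   2.   2.  13. 232. 174. 112.  91.  76.  67.  54.  60.  73.
  91. 112. 143. 169. 246.  59.   1.]
50 [  1.   1.   1.   0.   2.   1.  39.  94.  88.  81.  80.  74.  58.  72.
 100. 125. 139. 122.  20.   2.   1.]
54 [5. 3. 2. 2. 1. 1. 0. 2. 4. 2. 3. 2. 1. 2. 3. 1. 1. 1. 2. 2. 1.]
58 [6. 3. 1. 0. 1. 2. 3. 1. 3. 3. 4. 2. 3. 6. 7. 3. 6. 3. 3. 2. 4.]
```

Run:
```python
from h import *
from scipy.optimize import differential_evolution as DE
w1,i1=load('w1'); x0,y0=320,205; g=w1[y0:y0+85,x0:x0+75].astype(float)
d=np.abs(g-[191,210,207]).sum(2); m=cv2.resize((d/60).clip(0,1),None,fx=4,fy=4,interpolation=cv2.INTER_LINEAR)
ign=np.zeros(d.shape); ign[:25]=1; ign[:34,52:]=1; w=1-cv2.resize(ign,None,fx=4,fy=4,interpolation=cv2.INTER_NEAREST)
def hull(p):
    x,y,yaw=p; a=np.radians(yaw); A=np.array([-np.sin(a),np.cos(a),0]);B=np.array([np.cos(a),np.sin(a),0]);r=.018/np.cos(np.pi/8)
    P=[np.array([x,y,.018])+s*.013*A+r*(np.cos(t)*B+np.array([0,0,np.sin(t)])) for s in(-1,1) for t in np.pi/8+np.arange(8)*np.pi/4]
    q=(np.array([proj(i1,p) for p in P])-[x0,y0]+.5)*4-.5
    return cv2.convexHull(q.astype(np.float32))
def cost(p):
    im=np.zeros(m.shape,np.uint8); cv2.fillConvexPoly(im,(hull(p)*16).round().astype(np.int32),1,shift=4)
    return (np.abs(im-m)*w).mean()
r=DE(cost,[(.44,.48),(-.035,.015),(-20,20)],seed=1,maxiter=60,popsize=12); print(r.x,r.fun)
for y in range(-12,20,4): print(y,cost([r.x[0],r.x[1],y]))
```

```text
[ 0.45936865 -0.01350661  1.17568369] 0.08142919730392158
-12 0.0853318576388889
-8 0.08348091809640523
-4 0.08198692810457515
0 0.08157545955882353
4 0.08188024407679738
8 0.08278719362745099
12 0.0837444801879085
16 0.08526151450163398
```

Emit:
drive_tool(slide=[[-0.2,0.3,0],[-0.4,0.55,0],[-0.6,0.82,0],[-0.6,0.82,0],[-0.6,0.82,0],[-0.6,0.82,0],[-0.6,0.82,0],[-0.6,0.82,0]], twist=[-0.45,-0.45,-0.45,-0.45,-0.45,-0.45,-0.45,-0.45], hand=[-0.36,-0.36,-0.36,-0.36,-0.36,-0.36,-0.36,-0.36])

```text
t: 16.45
ee_pos: [0.4787, 0.075, 0.2342]
orientation: [-179.8, -0.0, 85.6]
wrist_force: [-0.1, 0.4, -0.3]
opening: 0.0599
gripper_force: 0.0
```

Run:
```python
from h import *
s=readout.state();print(s['ee_pos'],s['orientation'],s['opening'],delta((.4594,-.0135,.11)))
```

```text
[0.47868003 0.0750131  0.23422054] [-1.79789249e+02 -6.60116174e-03  8.56144557e+01] 0.0598681526920704 [-0.598 -0.08   0.828]
```

Emit:
drive_tool(slide=[[-0.3,-0.04,0.2],[-0.6,-0.08,0.5],[-0.6,-0.08,0.83],[-0.6,-0.08,0.83],[-0.6,-0.08,0.83]], twist=[-0.03,-0.03,-0.03,-0.03,-0.03], hand=[-0.36,-0.36,-0.36,-0.36,-0.36])

```text
t: 17.08
ee_pos: [0.4606, -0.0135, 0.1127]
orientation: [180.0, 0.0, 90.8]
wrist_force: [0.2, 0.1, -0.1]
opening: 0.06
gripper_force: 0.0
```

Run:
```python
from h import *
w,i=grab('w10')
s=readout.state();print(s['ee_pos'],s['orientation'],s['opening'],delta((.4594,-.0135,.004)))
# top and side crops for ring + wrist crop for sleeve
S=vision.snapshot("side")[:,:,::-1]
def c(im,x,y,w,h,sc): return cv2.resize(im[y:y+h,x:x+w],(w*sc,h*sc),interpolation=cv2.INTER_CUBIC)
A=c(S,285,215,50,75,8); B=c(w,220,120,200,200,3)[:, :400] if 0 else cv2.resize(w[100:320,200:430],(400,383))
B=np.vstack([B,np.zeros((600-383,400,3),np.uint8)])
cv2.imwrite('pics/m8.png',np.hstack([A,B]))
```

```text
[ 0.46094513 -0.01357216  0.11317325] [1.79884277e+02 3.30736033e-02 9.08143539e+01] 0.06001443935085807 [ 0.001 -0.012  0.728]
```

View pics/m8.png

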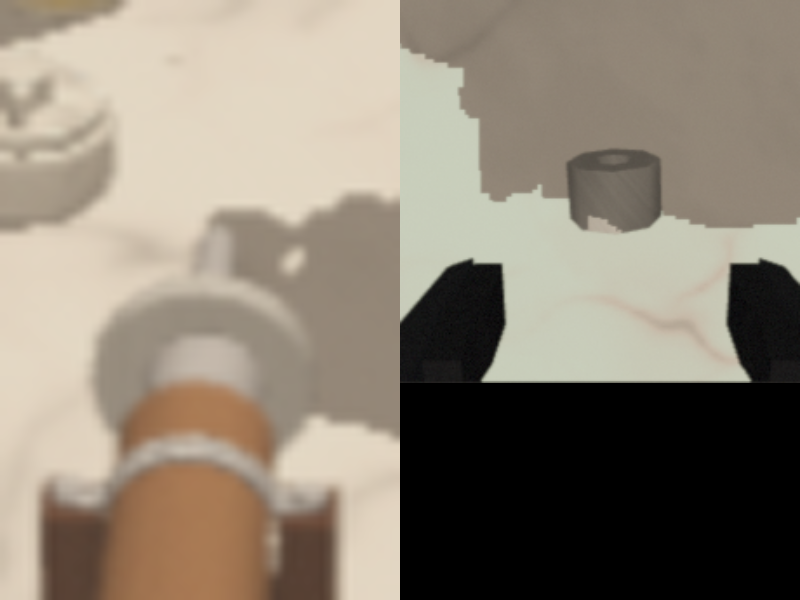

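Emit:
drive_tool(slide=[[0,-0.008,0.3],[0,-0.008,0.6],[0,-0.008,0.72],[0,-0.008,0.72],[0,-0.008,0.72],[0,-0.008,0.72],[0,-0.008,0.72],[0,-0.008,0.72]], twist=[0,0,0,0,0,0,0,0], hand=[-0.36,-0.36,-0.36,-0.2,1,1,1,1], grip_force=30)

```text
t: 18.18
ee_pos: [0.4598, -0.014, 0.005]
orientation: [179.9, 0.0, 90.8]
wrist_force: [-1.0, -0.5, 8.4]
opening: 0.0359
gripper_force: 30.0
```

Run:
```python
from h import *
s=readout.state();print(s['ee_pos'],s['orientation'],s['opening'],s['gripper_force'],s['wrist_force'])
```

```text
[ 0.45977602 -0.01396746  0.00500729] [1.79868889e+02 3.36212765e-02 9.07648340e+01] 0.03594086812623249 29.993905783630908 [-0.99130624 -0.51360856  8.42207577]
```

Emit:
drive_tool(slide=[[0,0,-0.2],[0,0,-0.41],[0.25,0.25,-0.41],[0.5,0.5,-0.41],[0.737,0.726,-0.413],[0.737,0.726,-0.413],[0.737,0.726,-0.413],[0.737,0.726,-0.413]], twist=[0,0,-0.02,-0.02,-0.02,-0.02,-0.02,-0.02], hand=[1,1,1,1,1,1,1,1])

```text
t: 19.18
ee_pos: [0.5659, 0.0973, 0.066]
orientation: [-180.0, 0.0, 94.3]
wrist_force: [-0.4, 0.1, -1.1]
opening: 0.0356
gripper_force: 30.0
```

Run:
```python
from h import *
s=readout.state();print(s['ee_pos'],s['orientation'],s['opening'],s['wrist_force'])
si=vision.camera_info("side");S=vision.snapshot("side")[:,:,::-1];cv2.imwrite('pics/s11.png',S)
p=s['ee_pos']+[0,0,.013]; u=proj(si,p); print(u, proj(si,(.5648,.128,.08)),proj(si,s['ee_pos']+[0,.013,.013]))
x,y=(u-[14,12]).astype(int); print(x,y); print(S[y:y+34,x:x+28].mean(2).astype(int))
```

```text
[0.56589444 0.09734365 0.0659912 ] [-1.79983507e+02  3.74279772e-03  9.43026642e+01] 0.035631275721148416 [-0.36280826  0.12932769 -1.13386212]
[313.42756241 238.34794372] [312.22723622 244.43261839] [312.7389667  241.02313406]
299 226
[[114  64  60  58  58  63  76 135 189 207 209 210 210 211 211 211 212 212
  212 212 210 194 144  97  83  68  61  61]
 [123  70  59  58  57  54  68 136 190 208 210 210 211 211 212 212 212 212
  212 212 210 192 130  69  58  59  60  63]
 [127  71  59  59  58  56  77 153 203 210 211 211 210 209 208 209 211 212
  212 212 210 189 113  61  56  59  60  62]
 [128  72  59  59  58  60  88 163 207 211 209 206 199 183 175 178 197 207
  209 211 210 188 109  62  58  59  60  66]
 [130  71  59  59  58  60  92 165 207 208 196 172 148 134 129 132 144 156
  176 198 206 188 112  64  61  61  60  71]
 [148  79  60  59  58  60  90 163 200 181 146 125 117 113 114 113 115 119
  130 151 181 187 131  71  59  60  59  73]
 [149  81  60  59  58  59  82 156 188 147 115 110 111 112 112 112 111 111
  112 119 147 170 150  79  59  59  60  80]
 [136  83  61  59  58  59  73 137 166 123 110
[... 2414 characters left out ...]
165 155 150 144 140 139 139 138 136 138 137 137 136 138 138 138 138 140
  144 155 163 157 160 190 210 212 212 212]
 [151 142 141 140 140 138 139 137 136 137 137 137 136 137 138 137 137 137
  138 141 149 155 156 178 208 212 212 212]
 [141 138 139 140 139 139 138 137 138 140 139 138 136 137 140 137 137 137
  137 138 139 144 147 158 190 210 212 212]
 [138 137 138 139 140 138 136 141 156 167 170 172 174 171 161 148 141 138
  137 138 137 138 142 144 173 207 212 212]
 [138 137 139 139 139 140 148 158 169 176 179 181 182 181 177 171 159 141
  138 137 137 137 137 137 154 191 210 213]
 [137 137 139 139 138 141 153 164 172 177 181 182 183 182 179 175 165 147
  138 137 137 136 136 138 152 185 210 212]]
```

Emit:
drive_tool(slide=[[0,0.004,-0.003],[0,0.004,-0.003],[0,0.004,-0.003]], twist=[0,0,0], hand=[1,1,1])

```text
t: 19.6
ee_pos: [0.5669, 0.0981, 0.0662]
orientation: [-180.0, 0.0, 94.4]
wrist_force: [-0.2, 1.2, -0.3]
opening: 0.0356
gripper_force: 30.0
```

Run:
```python
from h import *
s=readout.state();print(s['ee_pos'],s['orientation'][2])
S=vision.snapshot("side")[:,:,::-1]
print(S[235:252,304:324].mean(2).astype(int))
```

```text
[0.56692585 0.09811017 0.06622689] 94.35750424122055
[[ 58  62  85 106 115 123 127 130 132 132 130 129 124 114 108 105  92  69
   60  60]
 [ 59  65  90 118 128 131 133 133 133 133 133 133 132 128 124 113  90  63
   60  61]
 [ 59  69  99 126 132 133 133 133 131 131 133 134 133 132 129 116  84  62
   60  60]
 [ 61  75 108 131 133 133 132 128 123 123 128 132 132 132 132 120  85  62
   60  60]
 [ 62  89 122 133 133 132 127 116 113 114 117 123 130 132 133 126 102  67
   58  60]
 [ 65  99 130 133 132 129 120 109 110 112 112 115 124 131 133 132 115  74
   60  60]
 [ 65  98 130 133 132 129 120 109 110 111 110 112 123 131 133 132 116  75
   61  60]
 [ 62  85 118 131 132 131 123 110 110 111 110 116 129 132 133 129 109  69
   60  60]
 [ 76 104 134 136 132 132 126 112 109 115 125 129 132 132 135 142 131  75
   60  62]
 [134 149 166 158 136 128 116 110 108 115 127 132 131 133 144 163 158 112
  102 104]
 [179 187 192 182 149 122 109 108 108 112 124 133 137 143 167 194 202 198
  198 198]
 [185 189 192 190 174 140 110 108 108 110 127 155 171 184 202 208 211 210
  210 210]
 [187 189 191 192 183 152 113 108 108 120 161 195 202 206 211 211 211 211
  211 211]
 [200 200 199 198 184 150 122 115 111 130 173 201 207 209 211 211 211 211
  211 212]
 [203 199 194 194 185 173 172 154 128 142 177 198 202 207 210 210 211 211
  211 211]
 [192 185 185 187 186 184 185 183 180 180 186 184 175 193 206 210 210 210
  211 211]
 [181 180 178 177 175 174 172 179 183 185 186 182 169 158 185 206 210 211
  212 212]]
```

Emit:
drive_tool(slide=[[0,0.006,-0.005],[0.05,0.006,-0.005],[0.1,0.006,-0.005],[0.15,0.006,-0.005],[0.2,0.006,-0.005],[0.2,0.006,-0.005]], twist=[0,0,0,0,0,0], hand=[1,1,1,1,1,1])

```text
t: 20.4
ee_pos: [0.5655, 0.1288, 0.0669]
orientation: [-180.0, 0.0, 94.4]
wrist_force: [-1.1, 0.3, -0.3]
opening: 0.0356
gripper_force: 30.0
```

Emit:
drive_tool(slide=[[0.06,0,0],[0.12,0,0],[0.18,0,0],[0.24,0,0],[0.3,0,0],[0.34,0,0],[0.34,0,0]], twist=[0,0,0,0,0,0,0], hand=[1,1,1,1,1,1,1])

```text
t: 21.28
ee_pos: [0.5616, 0.1794, 0.0669]
orientation: [180.0, 0.0, 94.4]
wrist_force: [-0.1, 0.2, 0.9]
opening: 0.0357
gripper_force: 30.0
```

Emit:
drive_tool(slide=[[0.012,0,0],[0.024,0,0],[0.024,0,0]], twist=[0,0,0], hand=[1,1,1])

```text
t: 21.65
ee_pos: [0.5614, 0.1826, 0.067]
orientation: [180.0, -0.0, 94.4]
wrist_force: [0.9, -1.0, -0.8]
opening: 0.0355
gripper_force: 30.0
```

Emit:
drive_tool(slide=[[0.01,0,0],[0.01,0,0]], twist=[0,0], hand=[1,1])

```text
t: 21.9
ee_pos: [0.5614, 0.1832, 0.067]
orientation: [-180.0, 0.1, 94.4]
wrist_force: [-0.4, -5.7, 0.5]
opening: 0.0359
gripper_force: 30.0
```

Emit:
drive_tool(slide=[[0.007,0,0],[0.007,0,0],[0.007,0,0],[0,0,0],[0,0,0]], twist=[0,0,0,0,0], hand=[1,1,1,1,1])

```text
t: 22.52
ee_pos: [0.5614, 0.1832, 0.067]
orientation: [-180.0, 0.1, 94.3]
wrist_force: [0.3, -6.8, -0.1]
opening: 0.0359
gripper_force: 30.0
```

Emit:
drive_tool(slide=[[0,0,0],[0,0,0],[0,0,0],[0,0,-0.2],[0,0,-0.5],[0,0,-0.82],[0,0,-0.82]], twist=[0,0,0,0,0,0,0], hand=[0,-0.36,-0.36,-0.36,-0.36,-0.36,-0.36])

```text
t: 23.4
ee_pos: [0.5627, 0.1845, 0.1937]
orientation: [179.6, -0.0, 94.4]
wrist_force: [0.2, -1.1, -0.7]
opening: 0.0599
gripper_force: 0.0
```

Emit:
drive_tool(slide=[[-0.3,-0.09,0],[-0.6,-0.18,0],[-0.95,-0.273,0],[-0.95,-0.273,0]], twist=[0,0,0,0], hand=[-0.36,-0.36,-0.36,-0.36])

```text
t: 23.9
ee_pos: [0.5307, 0.0364, 0.189]
orientation: [-179.9, -0.0, 94.1]
wrist_force: [-0.4, 1.7, 0.6]
opening: 0.0603
gripper_force: 0.0
```

Emit:
drive_tool(slide=[[-0.3,-0.09,0],[-0.6,-0.18,0],[-0.95,-0.273,0],[-0.95,-0.273,0]], twist=[0,0,0,0], hand=[-0.36,-0.36,-0.36,-0.36])

```text
t: 24.4
ee_pos: [0.501, -0.108, 0.1892]
orientation: [-179.9, -0.0, 94.2]
wrist_force: [-0.0, 0.3, -0.1]
opening: 0.0599
gripper_force: 0.0
```

Run:
```python
from h import *
w,i=grab('w12')
s=readout.state();print(s['ee_pos'],s['orientation'],s['opening'],s['wrist_force'],delta((.4966,-.169,.1)))
from scipy.optimize import differential_evolution as DE
c=proj(i,(.4966,-.169,.016)).astype(int); print(c)
x0,y0=c-[70,80]; g=w[y0:y0+160,x0:x0+140]
hsv=cv2.cvtColor(np.ascontiguousarray(g),cv2.COLOR_BGR2HSV); print(hsv[80,70],hsv[80,5],hsv[120,120])
m=((hsv[...,1]>90)&(hsv[...,0]<25)).astype(np.uint8); n,l,st,ce=cv2.connectedComponentsWithStats(m); k=1+st[1:,4].argmax(); print(st[k],n)
r=cv2.minAreaRect(np.argwhere(l==k)[:,::-1].astype(np.float32)); print(r)
ys=np.argwhere(l==k)
for row in np.unique(ys[:,0])[::6]:
    cs=ys[ys[:,0]==row,1]; print(row,onz(i,(x0+(cs.min()+cs.max())/2,y0+row),.018).round(4),cs.max()-cs.min())
```

```text
[ 0.50124956 -0.1063965   0.18926027] [-1.79950495e+02 -5.47244265e-02  9.42650247e+01] 0.059562200818745505 [ 0.68045557  0.25232731 -0.75348073] [-0.414 -0.061  0.595]
[315 242]
[ 17 107 188] [ 23  29 194] [ 33  23 198]
[  52   47   37   76 2243] 6
((70.84435272216797, 85.00973510742188), (74.23016357421875, 33.74665451049805), 86.42366790771484)
47 [ 0.5079 -0.1323  0.018 ] 1
53 [ 0.4929 -0.1395  0.018 ] 33
59 [ 0.4943 -0.1456  0.018 ] 33
65 [ 0.4947 -0.1518  0.018 ] 33
71 [ 0.4956 -0.158   0.018 ] 32
77 [ 0.496  -0.1643  0.018 ] 32
83 [ 0.4974 -0.1707  0.018 ] 32
89 [ 0.4979 -0.1772  0.018 ] 32
95 [ 0.4993 -0.1836  0.018 ] 32
101 [ 0.4998 -0.1903  0.018 ] 32
107 [ 0.5002 -0.197   0.018 ] 30
113 [ 0.5012 -0.2037  0.018 ] 27
119 [ 0.5017 -0.2105  0.018 ] 19
```

Emit:
drive_tool(slide=[[-0.2,-0.03,0.2],[-0.41,-0.058,0.5],[-0.41,-0.058,0.8],[-0.41,-0.058,0.8]], twist=[-0.017,-0.017,-0.017,-0.017], hand=[-0.36,-0.36,-0.36,-0.36])

```text
t: 24.95
ee_pos: [0.4963, -0.1659, 0.0674]
orientation: [-179.7, -0.3, 97.5]
wrist_force: [0.3, -0.1, 0.5]
opening: 0.0599
gripper_force: 0.0
```

Run:
```python
from h import *
s=readout.state();print(s['ee_pos'],s['orientation'],s['opening'],delta((.497,-.169,.0045)))
```

```text
[ 0.49628246 -0.16590311  0.06742923] [-179.71237217   -0.25508909   97.50891498] 0.0598752490168986 [-0.023  0.004  0.419]
```

Emit:
drive_tool(slide=[[-0.02,0.003,0.25],[-0.02,0.003,0.42],[-0.02,0.003,0.43],[-0.02,0.003,0.43],[-0.02,0.003,0.43],[-0.02,0.003,0.43],[-0.02,0.003,0.43],[-0.02,0.003,0.43]], twist=[0,0,0,0,0,0,0,0], hand=[-0.36,-0.36,-0.36,-0.2,1,1,1,1], grip_force=30)

```text
t: 25.95
ee_pos: [0.4985, -0.1713, 0.0061]
orientation: [180.0, 0.0, 97.4]
wrist_force: [-1.6, 2.1, 6.6]
opening: 0.0315
gripper_force: 30.0
```

Run:
```python
from h import *
s=readout.state();print(s['ee_pos'],s['orientation'],s['opening'],s['wrist_force'],s['moment'])
```

```text
[ 0.49849274 -0.17133195  0.00612419] [1.79957703e+02 2.93194527e-02 9.74200626e+01] 0.03154295507208416 [-1.61022469  2.09508653  6.56107885] [0.09921867 0.21817981 0.01915662]
```

Emit:
drive_tool(slide=[[0,0,-0.2],[0,0,-0.427],[0.3,0.04,-0.427],[0.6,0.08,-0.427],[0.926,0.12,-0.427],[0.926,0.12,-0.427]], twist=[0,0,0.017,0.017,0.017,0.017], hand=[1,1,1,1,1,1])

```text
t: 26.7
ee_pos: [0.4976, -0.0286, 0.0695]
orientation: [-180.0, -0.0, 94.6]
wrist_force: [0.2, -0.6, -0.1]
opening: 0.0319
gripper_force: 30.0
```

Emit:
drive_tool(slide=[[0.2,0.18,0],[0.42,0.35,0],[0.637,0.526,0],[0.637,0.526,0],[0.637,0.526,0],[0.637,0.526,0]], twist=[0,0,0,0,0,0], hand=[1,1,1,1,1,1])

```text
t: 27.45
ee_pos: [0.5692, 0.069, 0.0695]
orientation: [-180.0, 0.0, 94.3]
wrist_force: [0.2, -0.6, -0.9]
opening: 0.0317
gripper_force: 30.0
```

Run:
```python
from h import *
s=readout.state();print(s['ee_pos'],s['orientation'],s['opening'],s['wrist_force'])
print(delta((.5655-.077*(s['ee_pos'][1]-.1288),s['ee_pos'][1],.0702)))
S=vision.snapshot("side")[:,:,::-1]; si=vision.camera_info("side"); print(proj(si,s['ee_pos']+[-.003,.04,.0099]))
print(S[233:252,302:325].mean(2).astype(int))
```

```text
[0.56917512 0.06895644 0.06951411] [-1.79975857e+02  6.67534715e-03  9.42815521e+01] 0.03166762052171095 [ 0.16854051 -0.62719748 -0.91141471]
[-0.     0.006 -0.005]
[312.70138588 240.57935087]
[[110  64  60  59  63  79  96 101 102 102 102 102 103 102 100  98  95  87
   72  62  60  61  80]
 [130  70  59  59  68  85  98 101 102 104 106 107 105 103 101  97  96  90
   77  61  60  61  82]
 [141  76  60  61  70  89 101 105 108 112 119 119 113 108 103 100  96  89
   76  61  61  63  93]
 [183 119  79  75  81  95 108 118 122 126 129 128 127 124 117 108 100  89
   74  62  61  73 119]
 [206 185 150 140 126 109 121 126 127 128 130 130 130 129 127 121 108  93
   93 100 101 122 172]
 [211 208 201 193 163 121 126 128 128 126 123 124 126 129 130 127 118 116
  161 195 191 187 205]
 [211 211 210 202 172 130 128 128 123 110 106 107 112 121 129 129 125 138
  181 208 209 208 211]
 [211 211 211 204 179 136 128 124 115 102 102 102 103 109 121 129 131 157
  193 211 212 212 212]
 [210 210 210 208 189 142 129 123 110 103 103 102 102 109 123 129 135 165
  199 211 212 212 212]
 [209 208 209 208 197 163 133 126
[... 237 characters left out ...]
211 211 211 212 211]
 [187 187 191 196 199 199 184 147 111 108 109 113 126 140 157 179 198 210
  211 211 211 211 211]
 [184 182 185 189 193 194 186 155 112 108 108 118 148 181 199 206 209 211
  211 211 211 211 211]
 [187 187 187 189 191 191 182 156 120 113 104 122 166 200 208 210 211 211
  211 211 211 211 211]
 [198 198 199 198 197 188 170 167 171 160 127 137 172 198 204 208 211 211
  211 211 211 212 211]
 [204 204 196 182 180 176 176 180 185 183 174 164 150 159 175 197 209 210
  211 210 211 211 211]
 [205 200 190 183 181 183 184 186 188 188 188 184 180 173 167 190 207 210
  210 211 212 212 212]
 [189 183 181 182 180 177 175 177 178 180 183 185 185 183 181 187 200 209
  211 211 212 212 212]]
```

Emit:
drive_tool(slide=[[0,0.004,-0.004],[0.06,0.004,-0.004],[0.12,0.004,-0.004],[0.18,0.004,-0.004],[0.24,0.004,-0.004],[0.24,0.004,-0.004]], twist=[0,0,0,0,0,0], hand=[1,1,1,1,1,1])

```text
t: 28.25
ee_pos: [0.5672, 0.1068, 0.0701]
orientation: [-180.0, 0.0, 94.4]
wrist_force: [-0.7, 0.3, -0.3]
opening: 0.0318
gripper_force: 30.0
```

Mouth is ~20 mm past the tip, no contact forces.

Emit:
drive_tool(slide=[[0.05,0,0],[0.1,0,0],[0.13,0,0],[0.13,0,0]], twist=[0,0,0,0], hand=[1,1,1,1])

```text
t: 28.75
ee_pos: [0.5658, 0.1259, 0.0701]
orientation: [180.0, 0.0, 94.4]
wrist_force: [-0.3, -0.1, -1.1]
opening: 0.0313
gripper_force: 30.0
```

Emit:
drive_tool(slide=[[0.01,0,0],[0.02,0,0],[0.02,0,0]], twist=[0,0,0], hand=[1,1,1])

```text
t: 29.12
ee_pos: [0.5657, 0.1284, 0.0702]
orientation: [180.0, 0.0, 94.4]
wrist_force: [0.9, -0.2, -1.2]
opening: 0.032
gripper_force: 30.0
```

Emit:
drive_tool(slide=[[0.01,0,0],[0.013,0,0],[0.013,0,0]], twist=[0,0,0], hand=[1,1,1])

```text
t: 29.5
ee_pos: [0.5658, 0.1286, 0.0702]
orientation: [-180.0, 0.2, 94.4]
wrist_force: [-0.6, -11.6, -0.5]
opening: 0.0317
gripper_force: 30.0
```

Emit:
drive_tool(slide=[[0.01,0,0],[0.014,0,0],[0.014,0,0],[0.014,0,0]], twist=[0,0,0,0], hand=[1,1,1,1])

```text
t: 30.0
ee_pos: [0.5659, 0.1287, 0.0702]
orientation: [-180.0, 0.4, 94.4]
wrist_force: [-0.1, -24.0, 0.5]
opening: 0.0317
gripper_force: 30.1
```

Emit:
drive_tool(slide=[[-0.014,0,0],[-0.014,0,0],[-0.014,0,0]], twist=[0,0,0], hand=[1,0,-0.36])

```text
t: 30.38
ee_pos: [0.5655, 0.1308, 0.0702]
orientation: [180.0, -0.0, 94.4]
wrist_force: [-0.1, 0.2, -0.1]
opening: 0.0496
gripper_force: 0.0
```

Emit:
drive_tool(slide=[[0,0,0],[0,0,0],[0,0,-0.2],[0,0,-0.5],[0,0,-0.8],[0,0,-1],[0,0,-1]], twist=[0,0,0,0,0,0,0], hand=[-0.36,-0.36,-0.36,-0.36,-0.36,-0.36,-0.36])

```text
t: 31.25
ee_pos: [0.5662, 0.1306, 0.2221]
orientation: [179.8, 0.0, 94.4]
wrist_force: [0.8, 1.0, -0.2]
opening: 0.06
gripper_force: 0.0
```

Run:
```python
from h import *
w,i=grab('w14'); s=readout.state(); print(s['ee_pos'],s['wrist_force'])
# sample along axis line slightly above the parts' top lines
for off in (0,.006):
    r=[]
    for y in np.arange(.085,.225,.002):
        p=proj(i,(.5655-.077*(y-.1288)+off,y,.08+.016)); 
        v=cv2.getRectSubPix(w.astype(np.float32),(1,1),(float(p[0]),float(p[1])))[0,0]; r.append((round(y,3),v.astype(int).tolist()))
    print([(a,b) for a,b in r])
print(proj(i,(.5617,.17,.09)),proj(i,(.5617,.19,.09)),proj(i,(.56,.21,.09)))
```

```text
[0.56549113 0.13058443 0.22009487] [ 0.2286976   0.42512588 -0.45068747]
[(np.float64(0.085), [187, 205, 201]), (np.float64(0.087), [187, 206, 202]), (np.float64(0.089), [188, 206, 202]), (np.float64(0.091), [188, 206, 202]), (np.float64(0.093), [153, 177, 185]), (np.float64(0.095), [97, 137, 169]), (np.float64(0.097), [98, 138, 172]), (np.float64(0.099), [104, 147, 181]), (np.float64(0.101), [105, 148, 182]), (np.float64(0.103), [105, 148, 182]), (np.float64(0.105), [107, 149, 183]), (np.float64(0.107), [111, 156, 191]), (np.float64(0.109), [113, 157, 192]), (np.float64(0.111), [112, 157, 192]), (np.float64(0.113), [113, 158, 192]), (np.float64(0.115), [103, 145, 178]), (np.float64(0.117), [67, 98, 124]), (np.float64(0.119), [67, 97, 123]), (np.float64(0.121), [67, 97, 122]), (np.float64(0.123), [67, 96, 122]), (np.float64(0.125), [67, 96, 122]), (np.float64(0.127), [66, 96, 122]), (np.float64(0.129), [67, 97, 123]), (np.float64(0.131), [67, 96, 123]), (np.float64(0.133), [67, 96, 123]), (np.float64(0.135), [66, 96, 122]), (np.float64(0.137), [67, 96, 122]), (np.float64(0.139), [66,
[... 3545 characters left out ...]
, 108, 114]), (np.float64(0.193), [99, 110, 118]), (np.float64(0.195), [99, 110, 118]), (np.float64(0.197), [136, 150, 160]), (np.float64(0.199), [165, 180, 191]), (np.float64(0.201), [170, 186, 196]), (np.float64(0.203), [171, 186, 196]), (np.float64(0.205), [168, 183, 193]), (np.float64(0.207), [136, 150, 159]), (np.float64(0.209), [144, 154, 164]), (np.float64(0.211), [146, 157, 167]), (np.float64(0.213), [151, 160, 171]), (np.float64(0.215), [149, 160, 169]), (np.float64(0.217), [149, 159, 170]), (np.float64(0.219), [98, 106, 114]), (np.float64(0.221), [99, 106, 113]), (np.float64(0.223), [98, 105, 112])]
[321.67070593 146.95443334] [323.60622602 121.36687547] [323.41706304  94.48078169]
```

```bash
python3 -c "
from cell import job
print(job.hand_in())"
```

```text
the job is handed in; nothing more can be done
None
```

The pin is assembled on its axle: the 64 mm ring, then the sleeve, then the handle. The stack was pushed home with about 24 N and the last wrist image showed no gaps. The two spare rings stayed in the stand, I saw no sign of anything else being knocked, and I handed the job in at about 31 s, but no verdict came back.

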